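Close and clamp the extraction bottles on the shaker

TASK

The three soil-extraction bottles on the bench shaker are ready to be shaken, but one of them has its screw cap left loose, standing higher than the other two. Screw that cap clockwise until it is fully home, then swing the shaker's hold-down bar over and down until it lies level across all three caps, with every cap tight and every bottle still standing in its pocket. Do not push the beaker, the plastic cup or the timer standing nearby out of place.

Things in the scene. Friction and masses are not known exactly. Their poses are not given: they have to be found in the camera images.
- shaker: low white bench shaker, fixed to the worktop, 215 x 290 mm housing, 74 mm high to the top of its aluminium platform (190 x 330 mm). Origin on the worktop under the middle pocket; x points to its back (where the hold-down bar is hinged), y along the row of bottles, z up. Three square aluminium pockets in a row at y = -95, 0 and +95 mm; pocket floor 76 mm, pocket rim 114 mm above the worktop
- bottle_a: white square wide-mouth bottle, 60 x 60 mm, 88 mm to the neck, 118.5 mm with its cap closed, loose in one of the three pockets (1.5 mm play; the pocket keeps it from turning). Origin at the centre of its underside, z up. Any of the three bottles may be in any pocket
- bottle_b: a bottle like bottle_a, in another pocket
- bottle_c: a bottle like bottle_a, in another pocket
- cap_a_top (a point): centre of the top face of bottle_a's ribbed grey screw cap, a cylinder 49 mm in diameter (51 mm over the ribs) and 28 mm high below this point; z up
- cap_b_top (a point): the same on bottle_b
- cap_c_top (a point): the same on bottle_c
- cap_a (a joint): angle by which bottle_a's cap is unscrewed, rad: 0 = screwed fully home (hard stop), growing anticlockwise as seen from above. The cap is captive on a coarse thread and rises 2.9 mm per rad (18 mm per turn); friction 0.08 N m
- cap_b (a joint): the same for bottle_b
- cap_c (a joint): the same for bottle_c
- hold_bar (a joint): angle of the hold-down bar, rad: 0 = level, its rubber-faced cross bar (26 mm wide, 305 mm long) lying over the middles of the three caps (85 mm in front of the pivot; 0.7 mm above closed caps); pi/2 = straight up, more = leaning back. Stiff hinge (0.25 N m), stays where it is left
- bar_handle (a point): middle of the round black grip of the hold-down bar's bow handle, 76 mm long along the shaker's y axis, 12.4 mm thick, 140 mm from the pivot axis; when the bar is down it is in front of the caps, 202 mm above the worktop. Its frame turns with the bar
- bar_pivot (a point): middle of the pivot axis of the hold-down bar, 85 mm behind the row of bottles and 200 mm above the worktop; the axis runs along the shaker's y
- beaker: glass beaker, 102 x 111 mm, 132 mm high, left of the shaker; origin at the centre of its underside
- cup: white plastic cup, 74 x 80 mm, 100 mm high, left of the shaker; origin at the centre of its underside
- timer: small white bench timer, 26 x 60 mm, 62 mm high, on the right; origin at the centre of its underside
Mind the look-alikes: they are no part of the job. What is shaped like the bottle_b but pink is not meant.

How it is judged:
On the way:
1. the loose cap is screwed home, the bar still up (value of joint cap_a below 0.12 rad and value of joint hold_bar above 0.8 rad), for 0.2 s.
At the end, for the whole second after the job is handed in: All three caps are within 0.12 rad of fully home, the hold-down bar is within 0.05 rad of level over them, and the three bottles stand upright (within 0.08 rad) on the floors of the pockets they were in (within 5 mm of height, 15 mm of place) (value of joint each of cap_a, cap_b, cap_c below 0.12 rad and value of joint hold_bar below 0.05 rad and angle between each of bottle_a, bottle_b, bottle_c's own z axis and vertical below 0.08 rad and z of each of bottle_a, bottle_b, bottle_c in the frame of shaker below 0.081 m and distance of each of bottle_a, bottle_b, bottle_c from where it was at the start of the episode below 0.015 m); the robot touches nothing.
It fails at once if the beaker, the cup or the timer is pushed more than 40 mm or tipped (distance of any of beaker, cup, timer from where it was at the start of the episode above 0.04 m or angle between any of beaker, cup, timer's own z axis and vertical above 0.5 rad).
It also fails if it takes over 54 s, if anything falls off the work surface, if the arm or the gripper's body presses on something with over 40 N, if the wrist force passes 120 N, or if a joint passes its speed limit or range.

ROBOT

A 7-joint arm with a two-finger parallel gripper is mounted at the origin on a cart in front of the work surface, level with it; the furniture and walls round the work are solid. World frame = base frame: x ahead of the robot, y to its left, z up, the work surface at z = 0. Lengths are in m, angles in rad, forces in N, time in s.
With the tool pointing down it reaches from about 0.425 to 0.95 m from the base axis. Payload 4.7 kg.
Tool frame: the origin (TCP) lies midway between the tips of the shut fingers; the grasp point (between the pads) lies 19 mm behind it; z points along the fingers, y is the line along which they close (so a half turn about z gives the same grasp; the last joint's range is limited). The gripper opens to 87 mm and grips with 3 to 60 N. Pads are 19 mm wide; open, the fingers measure 117 mm over their backs; the gripper's body (75 mm by 190 mm) begins 51 mm behind the grasp point.
Start: joints at [1.216, 0.469, -0.049, 1.532, 0.024, 1.141, -0.082], TCP at [0.216, -0.639, 0.223] pointing down, gripper open.
Joint ranges: [-2.59, 2.59], [-0.33, 1.99], [-1.39, 1.29], [0.1, 2.45], [-1.04, 4.18], [0.21, 1.99], [-2.66, 2.66]. Speed limits (rad/s): [2.57, 2.57, 3.14, 3.14, 3.14, 3.14, 3.14].

INTERFACE

Orientations are given as a unit quaternion [x, y, z, w].
In Python, from station import observe, capture, hand_in, recognise gives the robot as it stands.
- The arm moves only by the tool move_arm, never from a script. Its argument "series" is a list of rows, each an object with "gripper": the opening, from -1 (shut) to 1 (fully open); "linear": the shift along the tool's x, y, z in m, a list of three; "delta_rot": the turn, a rotation vector about the tool's x, y, z in degrees, a list of three. A call has 1 to 20 rows; each row is the pose to reach, as a shift and turn from the pose commanded when the call began, along the tool's axes at that moment; what a row does not reach only later rows make up. A row lasts 1/10 s, in which the tool goes at most 50 mm and 8.59 degrees, less where a joint would pass 70% of its speed; a pose out of reach is approached as far as the arm can. A call with a gripper value outside its range is refused whole. The fingers move at their own pace and stop on an object; "squeeze" is the grip in N (left out, the last holds). Time passes only in rows, so rows that repeat a pose let the fingers close. It gives the time, the measured TCP pose, the force, the opening and the grip force at its end, in the units of the state.
- observe(): the state, without advancing time (a new reading comes with each control period).
- capture(name): name is "side" or "top" or "wrist"; returns a dict with "frame" (400x640x3 uint8, blue, green, red), "K" (3x3 intrinsics, pixels), "rvec" (rotation vector, rad) and "tvec" (3), from world to camera coordinates, as OpenCV has them. Camera axes: x right, y down, z forward; pixel columns grow to the right and rows downward; lengths in m; the calibration is good to about 2 mm. A picture is of the moment at which its call begins. There is no depth.
- hand_in(): hands the job in; it is judged then, once.
Trained networks look in the newest picture that a camera, given by its name, has taken for a name from the list of things; names that differ only in an ending like _2 or _b are one class to them, and where a whole thing is asked for, a point or a joint stands for the part that bears it (a point fixed in the world has none). Each returns a list of dicts, best first, with "conf" (0 to 1); they miss things now and then, are a little off and sometimes report something else, mostly with a low value. They report only what shows in the picture. A call takes as long as a camera call. They do not tell look-alikes from the thing itself.
- recognise(camera, name): "box" ([centre column, centre row, width, height] in pixels, round what is visible of it).
The state is a dict: "time_s": time; "joint_positions": joint angles; "dq": joint speeds; "joint_efforts": joint torques, N m; "ee_pos": TCP position; "tool_rot": TCP orientation; "wrist_force": force on the tool from outside, world axes, zero at the start; "wrist_torque": the same for the moment, N m; "gripper_width": opening from 0.0 (shut) to 1.0 (fully open); "gripper_force": force on a finger pad.
Only numpy, scipy, OpenCV 4.12 (cv2) and the standard library are available. Lean on these libraries where they do the work, as an engineer would, in place of code of your own. Each camera call takes 0.05 s, during which the arm holds its last target. There are 200 camera calls.

## Working session

There is one attempt and no reset: what is moved stays moved. The work goes in short steps, Python scripts to look and compute and a tool call to move; the robot and the scene stay as the last step left them, time stands still between calls to the robot, and variables do not carry over. Pictures are saved under pics/ and viewed, at most 10 in all, crops included, and the job is handed in when it is done.

Besides the shell and the picture viewer there is one more tool, called after "Call:" as name(argument=value, ...) on one line, values as JSON. move_arm: Moves the arm, as the interface text tells. Its arguments: {"type":"object","properties":{"series":{"type":"array"},"squeeze":{"type":"number"}},"required":["series"]}

```bash
mkdir -p pics; ls; cat > h.py <<'E'
import numpy as np,cv2
from station import observe,capture,hand_in,recognise
def P(c):
    R=cv2.Rodrigues(np.array(c["rvec"],float))[0];return R,np.array(c["tvec"],float).ravel(),np.array(c["K"],float)
def proj(c,X):
    return cv2.projectPoints(np.array(X,float).reshape(-1,3),np.array(c["rvec"],float),np.array(c["tvec"],float),np.array(c["K"],float),None)[0].reshape(-1,2)
def ray(c,uv):
    R,t,K=P(c);d=R.T@np.linalg.inv(K)@np.array([uv[0],uv[1],1.]);return -R.T@t,d/np.linalg.norm(d)
def atz(c,uv,z):
    o,d=ray(c,uv);return o+d*(z-o[2])/d[2]
def tri(l):
    A=np.zeros((3,3));b=np.zeros(3)
    for c,uv in l:
        o,d=ray(c,uv);M=np.eye(3)-np.outer(d,d);A+=M;b+=M@o
    return np.linalg.solve(A,b)
E
python3 - <<'E'
from h import *
import pickle
print(observe())
C={}
for n in("side","top","wrist"):
    c=capture(n);C[n]=c;cv2.imwrite(f"pics/{n}0.png",c["frame"])
    print(n,ray(c,(320,200)))
    if n!="wrist":
        for k in("shaker","bottle_a","cap_a_top","bar_handle","bar_pivot","hold_bar","cup","beaker","timer"):
            print(n,k,[([round(float(x)) for x in r["box"]],round(r["conf"],2)) for r in recognise(n,k)])
pickle.dump(C,open("c0.pkl","wb"))
E
```

```text
pics
{'time_s': 0.0, 'joint_positions': array([ 1.21609008,  0.46947207, -0.04862338,  1.53366473,  0.02412377,
        1.14097294, -0.08232101]), 'dq': array([-0.00220799,  0.00109299,  0.00144067, -0.00059545,  0.00042288,
        0.00192741, -0.0017873 ]), 'joint_efforts': array([ 8.62200295e-05, -5.07973588e+01, -8.03948706e-02, -2.36159259e+01,
       -6.12505339e-02,  3.80869280e-02,  1.72409323e-04]), 'ee_pos': array([ 0.21588423, -0.63893377,  0.22149122]), 'tool_rot': array([ 9.86756472e-01,  1.62205837e-01, -1.94643555e-04, -9.45373686e-04]), 'wrist_force': array([0.03210021, 0.39992793, 0.34680078]), 'wrist_torque': array([ 0.02297513, -0.04254882,  0.04004295]), 'gripper_force': 0.0, 'gripper_width': 0.9995929770387162}
side (array([ 0.51111254, -0.89690184,  0.68620021]), array([ 0.02595776,  0.87420568, -0.48486146]))
side shaker [([316, 211, 24, 48], 0.59), ([261, 344, 19, 51], 0.47)]
side bottle_a [([326, 174, 26, 34], 0.89), ([296, 288, 35, 60], 0.88), ([321, 194, 25, 41], 0.74), ([397, 281, 33, 55], 0.72), ([318, 211, 31, 43], 0.59)]
side cap_a_top [([315, 198, 25, 
[... 382 characters left out ...]
106, 87], 0.59), ([222, 228, 34, 32], 0.33)]
top bottle_a [([312, 202, 20, 20], 0.89), ([341, 208, 19, 18], 0.76), ([287, 200, 20, 22], 0.72), ([380, 226, 20, 22], 0.63), ([380, 169, 21, 22], 0.51)]
top cap_a_top [([342, 203, 13, 16], 0.61), ([236, 189, 23, 21], 0.33)]
top bar_handle [([318, 165, 96, 25], 0.59), ([315, 200, 12, 11], 0.35)]
top bar_pivot [([322, 165, 96, 26], 0.83), ([415, 244, 20, 7], 0.59), ([288, 196, 18, 14], 0.16)]
top hold_bar [([319, 168, 101, 30], 0.97)]
top cup [([237, 192, 22, 18], 0.57)]
top beaker [([223, 228, 35, 26], 0.8)]
top timer [([316, 201, 16, 13], 0.55)]
wrist (array([ 0.27843277, -0.61868031,  0.38299012]), array([-0.228817  , -0.06969626, -0.97097127]))
```

View pics/side0.png

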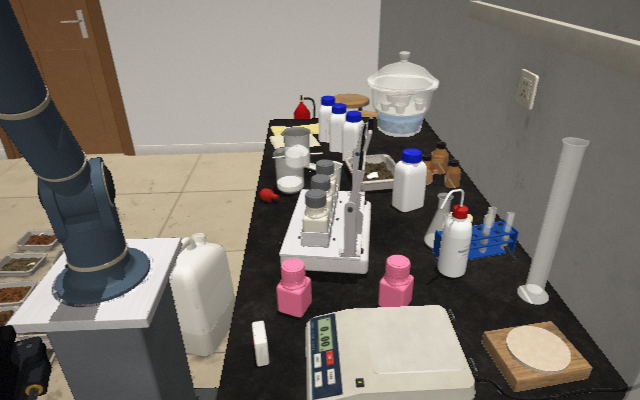

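View pics/top0.png

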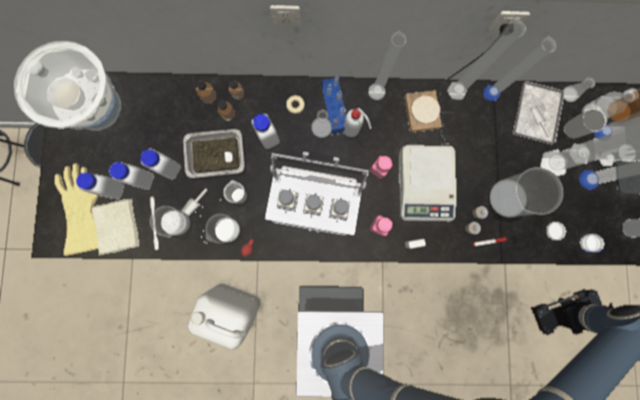

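Side: three grey-capped bottles at about (315,195), (321,180) and (326,168), with the bar up near (360,160). Top: caps at about (287,198), (313,202) and (341,206), hinge bar behind them at row 165. The pink look-alikes are to the right, with the beaker and cup to the left. Next I enlarge this area.

```bash
python3 - <<'E'
from h import *
import pickle
C=pickle.load(open("c0.pkl","rb"))
a=cv2.resize(C["side"]["frame"][115:275,275:385],None,fx=3.6,fy=3.6,interpolation=cv2.INTER_CUBIC)
b=cv2.resize(C["top"]["frame"][145:240,260:372],None,fx=3.5,fy=3.5,interpolation=cv2.INTER_CUBIC)
o=np.zeros((576,800,3),np.uint8);o[:a.shape[0],:396]=a[:, :396];o[:b.shape[0],400:400+b.shape[1]]=b[:, :400]
cv2.imwrite("pics/crop.png",o)
c=C["top"]
for uv in((287,198),(313,202),(341,206)):print(atz(c,uv,.196))
for uv in((222,228),(235,192),(416,244)):print(atz(c,uv,.05))
E
```

```text
[0.55187287 0.19538937 0.196     ]
[0.53977395 0.108722   0.196     ]
[0.52777116 0.01537416 0.196     ]
[0.45548425 0.44210819 0.05      ]
[0.59012549 0.39972854 0.05      ]
[ 0.40608593 -0.27524403  0.05      ]
```

View pics/crop.png

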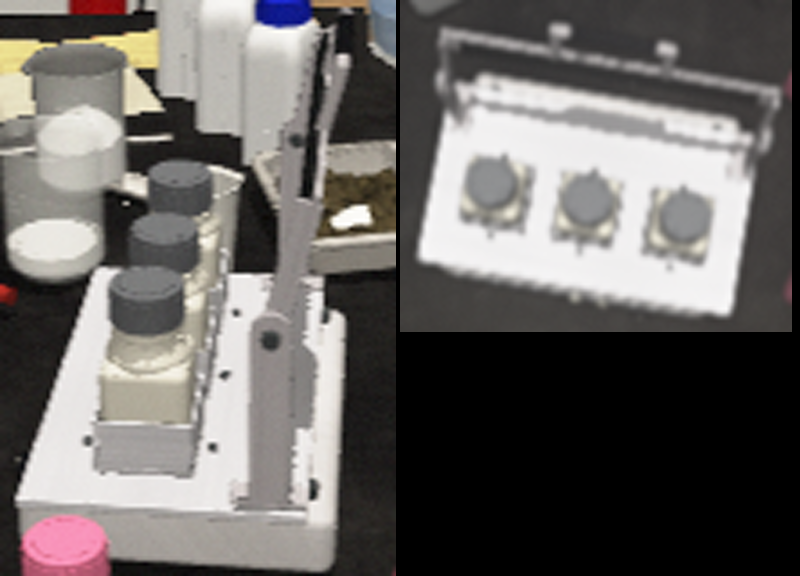

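The crop shows caps at side (325,164), (320.6,179) and (316,194), and top (286,197), (313.7,202) and (341.4,207). The nearest (right) bottle shows more neck, so it is probably the loose one. The bar leans slightly back. I'll triangulate to confirm.

```bash
python3 - <<'E'
from h import *
import pickle
from scipy.spatial.transform import Rotation as Ro
C=pickle.load(open("c0.pkl","rb"))
t,s=C["top"],C["side"]
for a,b in(((286,197.3),(325,164.2)),((313.7,202.1),(320.6,179.2)),((341.4,207),(315.8,193.9))):
    X=tri([(t,a),(s,b)]);print(X,proj(t,X)-a,proj(s,X)-b)
# bar posture: side crop far/near handle ; project model bar for angles
o=np.array([.540,.109,0]);th=np.radians(-7.6)
ex=np.array([np.cos(th),np.sin(th),0]);ey=np.array([-np.sin(th),np.cos(th),0]);ez=np.array([0,0,1.])
for q in(1.4,1.57,1.7,1.85,2.):
    d=-np.cos(q)*ex+np.sin(q)*ez
    pv=o+.085*ex+.2*ez
    h=pv+.14*d
    print(q,pv,h,"side",((proj(s,[pv-.15*ey,h-.038*ey,h+.038*ey])-[275,115])*3.6).round().tolist(),"top",((proj(t,[h-.038*ey,h+.038*ey,pv-.15*ey])-[260,145])*3.5+[400,0]).round().tolist())
w=observe();print(Ro.from_quat(w["tool_rot"]).as_matrix().round(3))
R,tt,K=P(C["wrist"]);print((-R.T@tt-w["ee_pos"]),R)
E
```

```text
[0.55705253 0.19935552 0.18853236] [[-0.00091499 -0.56714831]] [[-0.69107571  0.10726692]]
[0.54179166 0.10639926 0.18959931] [[-0.00502516 -0.46524687]] [[-0.60890891  0.08963474]]
[0.52646707 0.0141853  0.19727234] [[-0.01392547 -0.64509514]] [[-0.9092618   0.12574846]]
1.4 [0.62425332 0.09775821 0.2       ] [0.60066695 0.1009053  0.33796296] side [[273.0, 327.0], [246.0, 50.0], [251.0, 11.0]] top [[641.0, 115.0], [552.0, 102.0], [754.0, 134.0]]
1.57 [0.62425332 0.09775821 0.2       ] [0.62414281 0.09777295 0.33999996] side [[273.0, 327.0], [283.0, 47.0], [286.0, 9.0]] top [[645.0, 87.0], [556.0, 74.0], [754.0, 134.0]]
1.7 [0.62425332 0.09775821 0.2       ] [0.64213309 0.09537254 0.33883307] side [[273.0, 327.0], [312.0, 50.0], [313.0, 11.0]] top [[648.0, 67.0], [559.0, 54.0], [754.0, 134.0]]
1.85 [0.62425332 0.09775821 0.2       ] [0.66249703 0.09265541 0.33457853] side [[273.0, 327.0], [344.0, 57.0], [343.0, 17.0]] top [[651.0, 45.0], [563.0, 32.0], [754.0, 134.0]]
2.0 [0.62425332 0.09775821 0.2       ] [0.68200209 0.09005288 0.32730164] side [[273.0, 327.0], [375.0, 68.0], [372.0, 28.0]] top [[654.0, 24.0], [567.0, 12.0], [754.0, 134.0]]
[[ 0.947  0.32   0.   ]
 [ 0.32  -0.947 -0.   ]
 [-0.     0.    -1.   ]]
[0.06234394 0.02080899 0.16040466] [[ 3.20343713e-01 -9.47301333e-01  2.98516375e-04]
 [-9.19425649e-01 -3.10841231e-01  2.40902896e-01]
 [-2.28114844e-01 -7.74461919e-02 -9.70549177e-01]]
```

The right-hand cap, at about (0.526, 0.014), stands about 8 mm higher (around 2.7 rad loose). The bar is at about 1.85 rad. I'll move the wrist camera over the caps for a second measurement.

Call:
move_arm(series=[{"gripper":1,"linear":[0.02,-0.03,-0.05],"delta_rot":[0,0,0]},{"gripper":1,"linear":[0.05,-0.06,-0.1],"delta_rot":[0,0,0]},{"gripper":1,"linear":[0.09,-0.09,-0.138],"delta_rot":[0,0,0]},{"gripper":1,"linear":[0.452,-0.574,-0.138],"delta_rot":[0,0,26]},{"gripper":1,"linear":[0.452,-0.574,-0.138],"delta_rot":[0,0,26]},{"gripper":1,"linear":[0.452,-0.574,-0.138],"delta_rot":[0,0,26]},{"gripper":1,"linear":[0.452,-0.574,-0.138],"delta_rot":[0,0,26]},{"gripper":1,"linear":[0.452,-0.574,-0.138],"delta_rot":[0,0,26]},{"gripper":1,"linear":[0.452,-0.574,-0.138],"delta_rot":[0,0,26]},{"gripper":1,"linear":[0.452,-0.574,-0.138],"delta_rot":[0,0,26]},{"gripper":1,"linear":[0.452,-0.574,-0.138],"delta_rot":[0,0,26]},{"gripper":1,"linear":[0.452,-0.574,-0.138],"delta_rot":[0,0,26]},{"gripper":1,"linear":[0.452,-0.574,-0.138],"delta_rot":[0,0,26]},{"gripper":1,"linear":[0.452,-0.574,-0.138],"delta_rot":[0,0,26]},{"gripper":1,"linear":[0.452,-0.574,-0.138],"delta_rot":[0,0,26]},{"gripper":1,"linear":[0.452,-0.574,-0.138],"delta_rot":[0,0,26]},{"gripper":1,"linear":[0.452,-0.574,-0.138],"delta_rot":[0,0,26]},{"gripper":1,"linear":[0.452,-0.574,-0.138],"delta_rot":[0,0,26]}])

```text
time_s: 2.85
ee_pos: [0.4605, 0.0493, 0.3605]
tool_rot: [0.998, -0.063, -0.0, 0.0]
wrist_force: [-0.0, -0.0, -0.5]
gripper_width: 1.0
gripper_force: 0.0
```

```bash
python3 - <<'E'
from h import *
import pickle
w=observe();print(w["time_s"],w["joint_positions"].round(3),w["ee_pos"],w["tool_rot"])
c=capture("wrist");pickle.dump(c,open("w1.pkl","wb"));cv2.imwrite("pics/w1.png",c["frame"])
for k in("cap_a_top","bar_handle","bar_pivot"):print(k,[(np.round(r["box"],1).tolist(),round(r["conf"],2)) for r in recognise("wrist",k)])
print(proj(c,[[.5265,.0142,.203],[.5418,.1064,.1945],[.557,.199,.1945]]))
E
```

```text
2.85 [ 0.414  0.053 -0.631  1.778  0.033  1.321 -1.922] [0.4605101  0.04931774 0.36049362] [ 9.98009757e-01 -6.30592529e-02 -7.41729015e-05  2.24944399e-04]
cap_a_top [([345.9, 126.8, 41.3, 48.3], 0.97)]
bar_handle [([247.5, 29.8, 373.6, 59.5], 0.65)]
bar_pivot [([249.5, 28.3, 373.3, 56.6], 0.91)]
[[345.98738063 127.35758699]
 [262.55642865 124.15966722]
 [178.92338482 120.97995598]]
```

View pics/w1.png

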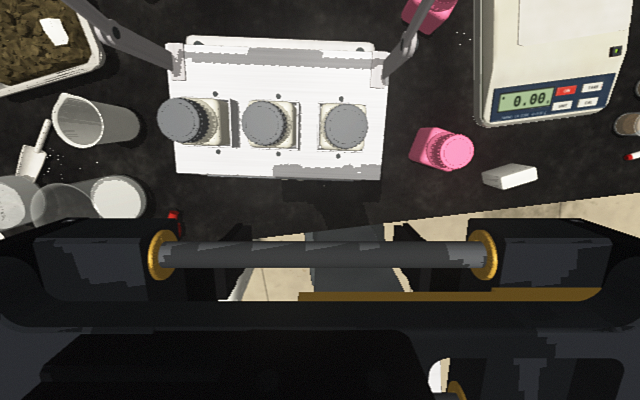

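The wrist view shows the right cap at (346,127), the middle at (264,124) and the left at (180,119), all matching the triangulated positions. Joint 7 is near its clockwise end, so I'll flip the tool half a turn as I move over the loose cap. That also keeps the camera away from the bar.

Call:
move_arm(series=[{"gripper":1,"linear":[0.07,0.026,0.06],"delta_rot":[0,0,-120]},{"gripper":1,"linear":[0.07,0.026,0.06],"delta_rot":[0,0,-120]},{"gripper":1,"linear":[0.07,0.026,0.06],"delta_rot":[0,0,-120]},{"gripper":1,"linear":[0.07,0.026,0.06],"delta_rot":[0,0,-120]},{"gripper":1,"linear":[0.07,0.026,0.06],"delta_rot":[0,0,-120]},{"gripper":1,"linear":[0.07,0.026,0.06],"delta_rot":[0,0,-120]},{"gripper":1,"linear":[0.07,0.026,0.06],"delta_rot":[0,0,-120]},{"gripper":1,"linear":[0.07,0.026,0.06],"delta_rot":[0,0,-120]},{"gripper":1,"linear":[0.07,0.026,0.06],"delta_rot":[0,0,-120]},{"gripper":1,"linear":[0.07,0.026,0.06],"delta_rot":[0,0,-120]},{"gripper":1,"linear":[0.07,0.026,0.06],"delta_rot":[0,0,-120]},{"gripper":1,"linear":[0.07,0.026,0.06],"delta_rot":[0,0,-120]},{"gripper":1,"linear":[0.07,0.026,0.06],"delta_rot":[0,0,-120]},{"gripper":1,"linear":[0.07,0.026,0.06],"delta_rot":[0,0,-120]},{"gripper":1,"linear":[0.07,0.026,0.06],"delta_rot":[0,0,-120]}])

```text
time_s: 4.55
ee_pos: [0.5266, 0.0128, 0.3004]
tool_rot: [0.555, 0.832, -0.0, -0.0]
wrist_force: [-0.6, -1.1, 0.3]
gripper_width: 1.0
gripper_force: 0.0
```

Call:
move_arm(series=[{"gripper":1,"linear":[0,0,0],"delta_rot":[0,0,-112]},{"gripper":1,"linear":[0,0,0],"delta_rot":[0,0,-112]},{"gripper":1,"linear":[0,0,0],"delta_rot":[0,0,-112]},{"gripper":1,"linear":[0,0,0],"delta_rot":[0,0,-112]},{"gripper":1,"linear":[0,0,0],"delta_rot":[0,0,-112]},{"gripper":1,"linear":[0,0,0],"delta_rot":[0,0,-112]},{"gripper":1,"linear":[0,0,0],"delta_rot":[0,0,-112]},{"gripper":1,"linear":[0,0,0],"delta_rot":[0,0,-112]},{"gripper":1,"linear":[0,0,0],"delta_rot":[0,0,-112]},{"gripper":1,"linear":[0,0,0],"delta_rot":[0,0,-112]},{"gripper":1,"linear":[0,0,0],"delta_rot":[0,0,-112]},{"gripper":1,"linear":[0,0,0],"delta_rot":[0,0,-112]},{"gripper":1,"linear":[0,0,0],"delta_rot":[0,0,-112]},{"gripper":1,"linear":[0,0,0],"delta_rot":[0,0,-112]},{"gripper":1,"linear":[0,0,0],"delta_rot":[0,0,-112]}])

```text
time_s: 6.05
ee_pos: [0.5267, 0.0137, 0.3003]
tool_rot: [-0.377, 0.926, -0.0, -0.0]
wrist_force: [0.4, 0.7, -0.4]
gripper_width: 1.0
gripper_force: 0.0
```

```bash
python3 - <<'E'
from h import *
import pickle
from scipy.spatial.transform import Rotation as Ro
w=observe();print(w["time_s"],w["joint_positions"].round(3),w["ee_pos"],Ro.from_quat(w["tool_rot"]).as_matrix().round(3))
c=capture("wrist");pickle.dump(c,open("w2.pkl","wb"));cv2.imwrite("pics/w2.png",c["frame"])
for k in("cap_a_top",):print(k,[(np.round(r["box"],1).tolist(),round(r["conf"],2)) for r in recognise("wrist",k)])
print(proj(c,[[.5265,.0142,.203],[.5418,.1064,.1945],[.557,.199,.1945]]))
E
```

```text
6.05 [ 0.888  0.451 -1.33   1.731  0.452  1.322  1.809] [0.52665443 0.01366328 0.30032994] [[-0.715 -0.699 -0.   ]
 [-0.699  0.715 -0.   ]
 [ 0.001  0.    -1.   ]]
cap_a_top [([323.4, 202.0, 54.2, 51.8], 0.69), ([376.8, 279.5, 47.8, 23.0], 0.46)]
[[323.0656542  202.11667559]
 [375.80835816 270.06535667]
 [422.7589034  332.15605779]]
```

View pics/w2.png

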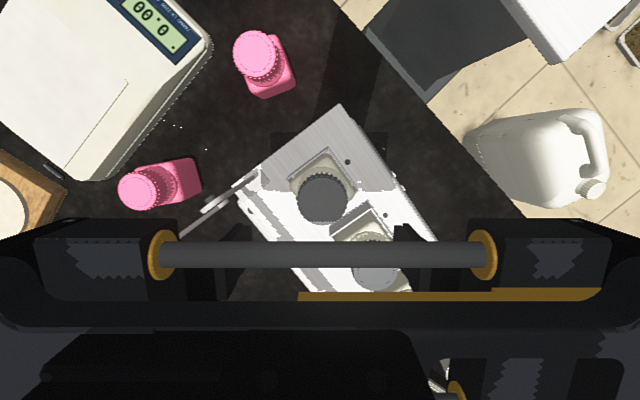

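The loose cap is at about (323,199), within 3 px of the prediction, so I'll descend and grip it.

Call:
move_arm(series=[{"gripper":1,"linear":[0,0,0.04],"delta_rot":[0,0,0]},{"gripper":1,"linear":[0,0,0.08],"delta_rot":[0,0,0]},{"gripper":1,"linear":[0,0,0.11],"delta_rot":[0,0,0]},{"gripper":1,"linear":[0,0,0.123],"delta_rot":[0,0,0]},{"gripper":1,"linear":[0,0,0.123],"delta_rot":[0,0,0]},{"gripper":-1,"linear":[0,0,0.123],"delta_rot":[0,0,0]},{"gripper":-1,"linear":[0,0,0.123],"delta_rot":[0,0,0]},{"gripper":-1,"linear":[0,0,0.123],"delta_rot":[0,0,0]},{"gripper":-1,"linear":[0,0,0.123],"delta_rot":[0,0,0]},{"gripper":-1,"linear":[0,0,0.123],"delta_rot":[0,0,0]},{"gripper":-1,"linear":[0,0,0.123],"delta_rot":[0,0,0]},{"gripper":-1,"linear":[0,0,0.123],"delta_rot":[0,0,0]}], squeeze=15)

```text
time_s: 7.35
ee_pos: [0.527, 0.014, 0.1777]
tool_rot: [-0.38, 0.925, -0.0, 0.0]
wrist_force: [0.4, -0.9, 1.8]
gripper_width: 0.56
gripper_force: 15.0
```

Call:
move_arm(series=[{"gripper":-1,"linear":[0,0,0.0004],"delta_rot":[0,0,8]},{"gripper":-1,"linear":[0,0,0.0008],"delta_rot":[0,0,16]},{"gripper":-1,"linear":[0,0,0.0012],"delta_rot":[0,0,24]},{"gripper":-1,"linear":[0,0,0.0016],"delta_rot":[0,0,32]},{"gripper":-1,"linear":[0,0,0.002],"delta_rot":[0,0,40]},{"gripper":-1,"linear":[0,0,0.0024],"delta_rot":[0,0,48]},{"gripper":-1,"linear":[0,0,0.0028],"delta_rot":[0,0,56]},{"gripper":-1,"linear":[0,0,0.0032],"delta_rot":[0,0,64]},{"gripper":-1,"linear":[0,0,0.0036],"delta_rot":[0,0,72]},{"gripper":-1,"linear":[0,0,0.004],"delta_rot":[0,0,80]},{"gripper":-1,"linear":[0,0,0.0044],"delta_rot":[0,0,88]},{"gripper":-1,"linear":[0,0,0.0048],"delta_rot":[0,0,96]},{"gripper":-1,"linear":[0,0,0.0052],"delta_rot":[0,0,104]},{"gripper":-1,"linear":[0,0,0.0056],"delta_rot":[0,0,110]},{"gripper":-1,"linear":[0,0,0.0056],"delta_rot":[0,0,110]}])

```text
time_s: 8.85
ee_pos: [0.5271, 0.0145, 0.1722]
tool_rot: [0.54, 0.842, 0.0, 0.001]
wrist_force: [0.9, -0.3, 0.4]
gripper_width: 0.557
gripper_force: 15.0
```

```bash
python3 - <<'E'
from h import *
from scipy.spatial.transform import Rotation as Ro
w=observe();print(w["time_s"],w["joint_positions"].round(3),w["ee_pos"],Ro.from_quat(w["tool_rot"]).as_matrix().round(3)[:,0],w["wrist_force"],w["wrist_torque"])
E
```

```text
8.85 [ 0.49   0.376 -0.745  1.908  0.306  0.973  0.036] [0.52706899 0.01451246 0.17224367] [-0.418  0.909 -0.001] [ 0.89035011 -0.28786641  0.41987052] [-0.05925647 -0.31193254 -0.05815656]
```

Call:
move_arm(series=[{"gripper":1,"linear":[0,0,0],"delta_rot":[0,0,0]},{"gripper":1,"linear":[0,0,0],"delta_rot":[0,0,0]},{"gripper":1,"linear":[0,0,0],"delta_rot":[0,0,0]},{"gripper":1,"linear":[0,0,0],"delta_rot":[0,0,-110]},{"gripper":1,"linear":[0,0,0],"delta_rot":[0,0,-110]},{"gripper":1,"linear":[0,0,0],"delta_rot":[0,0,-110]},{"gripper":1,"linear":[0,0,0],"delta_rot":[0,0,-110]},{"gripper":1,"linear":[0,0,0],"delta_rot":[0,0,-110]},{"gripper":1,"linear":[0,0,0],"delta_rot":[0,0,-110]},{"gripper":1,"linear":[0,0,0],"delta_rot":[0,0,-110]},{"gripper":1,"linear":[0,0,0],"delta_rot":[0,0,-110]},{"gripper":1,"linear":[0,0,0],"delta_rot":[0,0,-110]},{"gripper":1,"linear":[0,0,0],"delta_rot":[0,0,-110]},{"gripper":1,"linear":[0,0,0],"delta_rot":[0,0,-110]},{"gripper":1,"linear":[0,0,0],"delta_rot":[0,0,-110]},{"gripper":1,"linear":[0,0,0],"delta_rot":[0,0,-110]},{"gripper":1,"linear":[0,0,0],"delta_rot":[0,0,-110]}])

```text
time_s: 10.55
ee_pos: [0.5266, 0.0141, 0.1716]
tool_rot: [-0.38, 0.925, 0.001, -0.0]
wrist_force: [0.4, 0.1, -0.3]
gripper_width: 1.001
gripper_force: 0.0
```

Call:
move_arm(series=[{"gripper":-1,"linear":[0,0,0],"delta_rot":[0,0,0]},{"gripper":-1,"linear":[0,0,0],"delta_rot":[0,0,0]},{"gripper":-1,"linear":[0,0,0],"delta_rot":[0,0,0]},{"gripper":-1,"linear":[0,0,0],"delta_rot":[0,0,0]},{"gripper":-1,"linear":[0,0,0],"delta_rot":[0,0,0]},{"gripper":-1,"linear":[0,0,0],"delta_rot":[0,0,0]},{"gripper":-1,"linear":[0,0,0.0004],"delta_rot":[0,0,8]},{"gripper":-1,"linear":[0,0,0.0008],"delta_rot":[0,0,16]},{"gripper":-1,"linear":[0,0,0.0012],"delta_rot":[0,0,24]},{"gripper":-1,"linear":[0,0,0.0015],"delta_rot":[0,0,30]}])

```text
time_s: 11.55
ee_pos: [0.5269, 0.0141, 0.1705]
tool_rot: [-0.125, 0.992, -0.0, 0.0]
wrist_force: [0.1, -0.6, -0.6]
gripper_width: 0.558
gripper_force: 15.0
```

```bash
python3 - <<'E'
from h import *
w=observe();print(w["time_s"],w["joint_positions"].round(3),w["ee_pos"],w["wrist_force"],w["wrist_torque"])
E
```

```text
11.55 [ 0.707  0.494 -1.067  1.9    0.501  1.045  1.25 ] [0.52687267 0.01413311 0.1705361 ] [ 0.08346321 -0.57592227 -0.64186926] [ 0.08769676 -0.2051169   0.01684208]
```

Call:
move_arm(series=[{"gripper":-1,"linear":[0,0,0.0004],"delta_rot":[0,0,7]},{"gripper":-1,"linear":[0,0,0.0007],"delta_rot":[0,0,14]},{"gripper":-1,"linear":[0,0,0.001],"delta_rot":[0,0,20]}])

```text
time_s: 11.85
ee_pos: [0.5275, 0.014, 0.1701]
tool_rot: [0.048, 0.999, -0.001, 0.001]
wrist_force: [0.3, -1.0, 1.5]
gripper_width: 0.563
gripper_force: 15.0
```

```bash
python3 - <<'E'
from h import *
w=observe();print(w["time_s"],w["joint_positions"].round(3),w["ee_pos"],w["tool_rot"],w["wrist_force"],w["wrist_torque"])
E
```

```text
11.85 [ 0.653  0.456 -0.98   1.902  0.447  1.018  0.953] [0.52748559 0.01403404 0.17007333] [ 4.78283780e-02  9.98854788e-01 -5.88228946e-04  1.10098119e-03] [ 0.33941007 -1.01309079  1.45714193] [-0.20213624 -0.18247228  0.41832663]
```

Call:
move_arm(series=[{"gripper":-1,"linear":[0,0,0.0004],"delta_rot":[0,0,7]},{"gripper":-1,"linear":[0,0,0.0006],"delta_rot":[0,0,12]}])

```text
time_s: 12.05
ee_pos: [0.5275, 0.014, 0.1696]
tool_rot: [0.152, 0.988, -0.001, 0.001]
wrist_force: [-0.8, -0.4, 2.8]
gripper_width: 0.559
gripper_force: 15.0
```

```bash
python3 - <<'E'
from h import *
w=observe();print(w["time_s"],w["joint_positions"].round(3),w["ee_pos"],w["tool_rot"],w["wrist_force"],w["wrist_torque"])
E
```

```text
12.05 [ 0.619  0.437 -0.929  1.904  0.416  1.004  0.772] [0.5275221  0.01401899 0.16959846] [ 1.51750205e-01  9.88418003e-01 -5.49088007e-04  1.19378314e-03] [-0.82632418 -0.35021779  2.82821492] [-0.02859505  0.13244506  0.55479895]
```

Wrist torque rose to 0.55 N m, well above the 0.08 N m thread friction, so the cap is on its stop. I'll release, lift, and turn so the fingers straddle the grip.

Call:
move_arm(series=[{"gripper":1,"linear":[0,0,0],"delta_rot":[0,0,0]},{"gripper":1,"linear":[0,0,0],"delta_rot":[0,0,0]},{"gripper":1,"linear":[0,0,0],"delta_rot":[0,0,0]},{"gripper":1,"linear":[0,0,-0.05],"delta_rot":[0,0,0]},{"gripper":1,"linear":[0,0,-0.1],"delta_rot":[0,0,0]},{"gripper":1,"linear":[0,0,-0.15],"delta_rot":[0,0,0]},{"gripper":1,"linear":[0,0,-0.2],"delta_rot":[0,0,0]},{"gripper":1,"linear":[0,0.01,-0.23],"delta_rot":[0,0,0]},{"gripper":1,"linear":[-0.024,0.098,-0.23],"delta_rot":[0,0,80]},{"gripper":1,"linear":[-0.024,0.098,-0.23],"delta_rot":[0,0,80]},{"gripper":1,"linear":[-0.024,0.098,-0.23],"delta_rot":[0,0,80]},{"gripper":1,"linear":[-0.024,0.098,-0.23],"delta_rot":[0,0,80]},{"gripper":1,"linear":[-0.024,0.098,-0.23],"delta_rot":[0,0,80]},{"gripper":1,"linear":[-0.024,0.098,-0.23],"delta_rot":[0,0,80]},{"gripper":1,"linear":[-0.024,0.098,-0.23],"delta_rot":[0,0,80]},{"gripper":1,"linear":[-0.024,0.098,-0.23],"delta_rot":[0,0,80]},{"gripper":1,"linear":[-0.024,0.098,-0.23],"delta_rot":[0,0,80]},{"gripper":1,"linear":[-0.024,0.098,-0.23],"delta_rot":[0,0,80]},{"gripper":1,"linear":[-0.024,0.098,-0.23],"delta_rot":[0,0,80]}])

```text
time_s: 13.95
ee_pos: [0.5787, 0.1007, 0.3985]
tool_rot: [0.751, 0.661, -0.0, -0.0]
wrist_force: [0.4, -1.0, 0.3]
gripper_width: 0.999
gripper_force: 0.0
```

```bash
python3 - <<'E'
from h import *
import pickle
w=observe();print(w["time_s"],w["joint_positions"].round(3),w["ee_pos"],w["tool_rot"])
W=capture("wrist");s=capture("side");pickle.dump((W,s),open("w3.pkl","wb"))
o=np.array([.5418,.107,0]);th=np.radians(-7.6)
ex=np.array([np.cos(th),np.sin(th),0]);ey=np.array([-np.sin(th),np.cos(th),0]);ez=np.array([0,0,1.])
for q in(1.6,1.7,1.8,1.9,2.):
    h=o+.085*ex+.2*ez+.14*(-np.cos(q)*ex+np.sin(q)*ez)
    print(q,h.round(4),"w",proj(W,[h-.038*ey,h+.038*ey]).round().tolist(),"s",((proj(s,[h-.038*ey,h+.038*ey])-[280,110])*4).round().tolist())
o=np.zeros((600,800,3),np.uint8);o[:]=0
o[:400,:480]=W["frame"][:, 160:640] if 0 else cv2.resize(W["frame"],(480,300))[:300] if 0 else W["frame"][:,80:560]
a=cv2.resize(s["frame"][110:260,280:360],None,fx=4,fy=4,interpolation=cv2.INTER_CUBIC)
o[:600,480:]=a
cv2.imwrite("pics/w3.png",o)
E
```

```text
13.95 [ 0.317  0.306 -0.745  1.452  0.207  1.465 -0.554] [0.57865381 0.10069869 0.39847441] [ 7.50550043e-01  6.60813521e-01 -3.06003818e-04 -1.70532119e-04]
1.6 [0.6301 0.0952 0.3399] w [[382.0, 255.0], [388.0, 166.0]] s [[305.0, 74.0], [308.0, 31.0]]
1.7 [0.6439 0.0934 0.3388] w [[398.0, 255.0], [405.0, 166.0]] s [[330.0, 76.0], [331.0, 33.0]]
1.8 [0.6576 0.0916 0.3363] w [[414.0, 254.0], [422.0, 165.0]] s [[354.0, 81.0], [354.0, 37.0]]
1.9 [0.6709 0.0898 0.3325] w [[428.0, 252.0], [437.0, 165.0]] s [[378.0, 88.0], [376.0, 44.0]]
2.0 [0.6838 0.0881 0.3273] w [[440.0, 250.0], [450.0, 164.0]] s [[400.0, 97.0], [397.0, 53.0]]
```

View pics/w3.png

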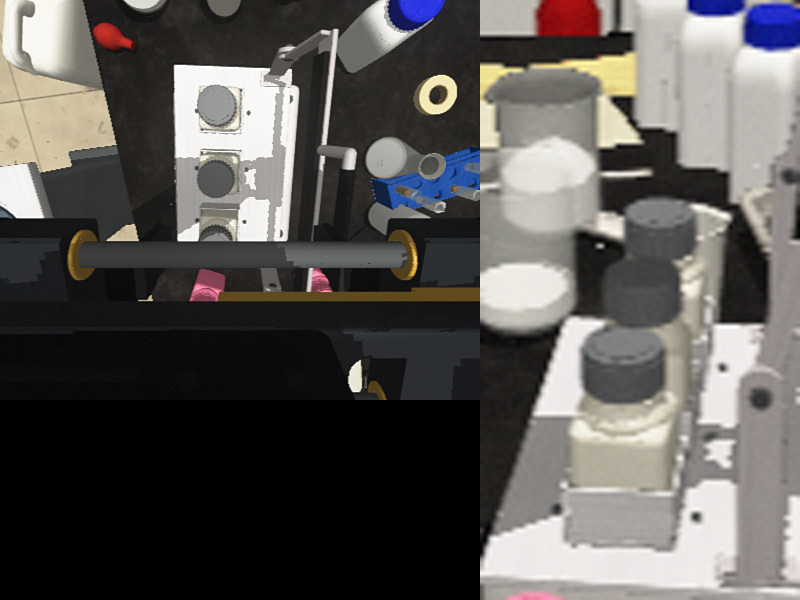

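Wrist view: the grip runs along column 427 (rows 160–240 of the full picture), which puts q at about 1.84 and the handle at (0.662, 0.091, 0.335). Side view: the near cap top is now at (315.8,198), 4 px lower. I'll check that height in numbers and go over the grip.

```bash
python3 - <<'E'
from h import *
import pickle
W,s=pickle.load(open("w3.pkl","rb"))
for z in(.19,.1945,.198,.203):print(z,proj(s,[[.527,.014,z],[.5418,.107,z],[.557,.199,z]]).round(1).tolist())
E
```

```text
0.19 [[315.2, 196.8], [320.0, 179.0], [324.3, 163.9]]
0.1945 [[315.1, 195.1], [320.0, 177.4], [324.3, 162.3]]
0.198 [[315.1, 193.8], [319.9, 176.2], [324.3, 161.2]]
0.203 [[315.1, 191.9], [319.9, 174.4], [324.2, 159.5]]
```

Call:
move_arm(series=[{"gripper":1,"linear":[0.001,0.04,0],"delta_rot":[0,0,0]},{"gripper":1,"linear":[0.001,0.084,0],"delta_rot":[0,0,0]},{"gripper":1,"linear":[0.001,0.084,0.04],"delta_rot":[0,0,0]},{"gripper":1,"linear":[0.001,0.084,0.083],"delta_rot":[0,0,0]},{"gripper":1,"linear":[0.001,0.084,0.083],"delta_rot":[0,0,0]}])

```text
time_s: 14.55
ee_pos: [0.6594, 0.0891, 0.3087]
tool_rot: [0.75, 0.661, -0.006, -0.003]
wrist_force: [-0.7, -1.0, -0.8]
gripper_width: 0.998
gripper_force: 0.0
```

```bash
python3 - <<'E'
from h import *
import pickle
w=observe();print(w["joint_positions"].round(3),w["ee_pos"],w["tool_rot"],w["wrist_force"])
W=capture("wrist");s=capture("side");pickle.dump((W,s),open("w4.pkl","wb"))
o=np.zeros((600,800,3),np.uint8)
o[:400,:480]=W["frame"][:,80:560]
o[:600,480:]=cv2.resize(s["frame"][80:230,310:390],None,fx=4,fy=4,interpolation=cv2.INTER_CUBIC)
cv2.imwrite("pics/w4.png",o)
E
```

```text
[ 0.262  0.493 -0.703  1.404  0.315  1.373 -0.573] [0.65937374 0.08912142 0.30874611] [ 0.7503182   0.66104428 -0.00570066 -0.00325011] [-0.74806039 -0.99529106 -0.79019862]
```

View pics/w4.png

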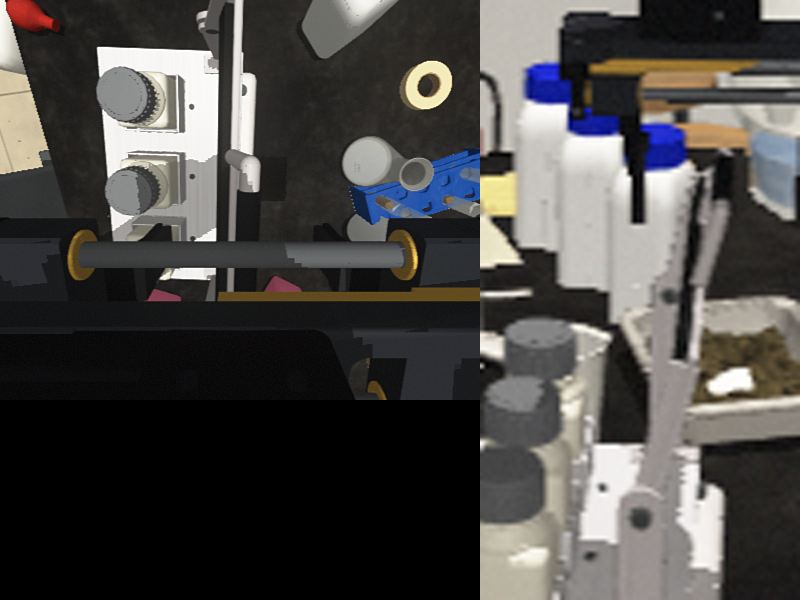

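The near cap now matches the closed height. The fingers straddle the grip, which is at about column 330 with the fingers' midpoint near 320, so I'll close lightly.

Call:
move_arm(series=[{"gripper":-1,"linear":[0,0,0],"delta_rot":[0,0,0]},{"gripper":-1,"linear":[0,0,0],"delta_rot":[0,0,0]},{"gripper":-1,"linear":[0,0,0],"delta_rot":[0,0,0]},{"gripper":-1,"linear":[0,0,0],"delta_rot":[0,0,0]},{"gripper":-1,"linear":[0,0,0],"delta_rot":[0,0,0]},{"gripper":-1,"linear":[0,0,0],"delta_rot":[0,0,0]},{"gripper":-1,"linear":[0,0,0],"delta_rot":[0,0,0]},{"gripper":-1,"linear":[0,0,0],"delta_rot":[0,0,0]}], squeeze=10)

```text
time_s: 15.45
ee_pos: [0.6622, 0.0909, 0.3158]
tool_rot: [0.751, 0.66, -0.0, -0.0]
wrist_force: [0.4, -0.6, -0.6]
gripper_width: 0.349
gripper_force: 0.0
```

```bash
python3 - <<'E'
from h import *
w=observe();p=w["ee_pos"];print(w["time_s"],p,w["tool_rot"],w["wrist_force"],w["wrist_torque"])
# arc relative to now: tool y (=-back dir) shift and tool z shift for handle angles
for q0 in(1.8,1.85):
  print([(round(q,2),round(140*(-np.cos(q)+np.cos(q0))),round(140*(np.sin(q0)-np.sin(q)))) for q in np.arange(q0,-.15,-.1)])
E
```

```text
15.45 [0.66221376 0.09092147 0.3157642 ] [ 7.50848790e-01  6.60474139e-01 -7.60730129e-05 -1.08008375e-05] [ 0.38894999 -0.60254299 -0.64892148] [-0.03207611 -0.15673633  0.04219337]
[(np.float64(1.8), 0, 0), (np.float64(1.7), -14, -2), (np.float64(1.6), -28, -4), (np.float64(1.5), -42, -3), (np.float64(1.4), -56, -2), (np.float64(1.3), -69, 1), (np.float64(1.2), -83, 6), (np.float64(1.1), -95, 12), (np.float64(1.0), -107, 19), (np.float64(0.9), -119, 27), (np.float64(0.8), -129, 36), (np.float64(0.7), -139, 46), (np.float64(0.6), -147, 57), (np.float64(0.5), -155, 69), (np.float64(0.4), -161, 82), (np.float64(0.3), -166, 95), (np.float64(0.2), -169, 109), (np.float64(0.1), -171, 122), (np.float64(-0.0), -172, 136), (np.float64(-0.1), -171, 150)]
[(np.float64(1.85), 0, 0), (np.float64(1.75), -14, -3), (np.float64(1.65), -28, -5), (np.float64(1.55), -41, -5), (np.float64(1.45), -55, -4), (np.float64(1.35), -69, -2), (np.float64(1.25), -83, 2), (np.float64(1.15), -96, 7), (np.float64(1.05), -108, 13), (np.float64(0.95), -120, 21), (np.float64(0.85), -131, 29), (np.float64(0.75), -141, 39), (np.float64(0.65), -150, 50), (np.float64(0.55), -158, 61), (np.float64(0.45), -165, 74), (np.float64(0.35), -170, 87), (np.float64(0.25), -174, 100), (np.float64(0.15), -177, 114), (np.float64(0.05), -178, 128), (np.float64(-0.05), -178, 142)]
```

Call:
move_arm(series=[{"gripper":-1,"linear":[0,0,0],"delta_rot":[0,0,0]},{"gripper":-1,"linear":[0,0,0],"delta_rot":[0,0,0]},{"gripper":-1,"linear":[0,0,0],"delta_rot":[0,0,0]},{"gripper":-1,"linear":[0,0,0],"delta_rot":[0,0,0]},{"gripper":-1,"linear":[0,0,0],"delta_rot":[0,0,0]}])

```text
time_s: 15.95
ee_pos: [0.6622, 0.0909, 0.3157]
tool_rot: [0.751, 0.66, -0.0, -0.0]
wrist_force: [-0.6, -0.4, -0.3]
gripper_width: 0.141
gripper_force: 10.0
```

Gripped at 12.3 mm, so I'll swing the bar along its arc, stopping partway.

Call:
move_arm(series=[{"gripper":-1,"linear":[0,-0.011,-0.0025],"delta_rot":[0,0,0]},{"gripper":-1,"linear":[0,-0.032,-0.0046],"delta_rot":[0,0,0]},{"gripper":-1,"linear":[0,-0.053,-0.0037],"delta_rot":[0,0,0]},{"gripper":-1,"linear":[0,-0.073,0.0004],"delta_rot":[0,0,0]},{"gripper":-1,"linear":[0,-0.093,0.0075],"delta_rot":[0,0,0]},{"gripper":-1,"linear":[0,-0.111,0.0175],"delta_rot":[0,0,0]},{"gripper":-1,"linear":[0,-0.128,0.03],"delta_rot":[0,0,0]},{"gripper":-1,"linear":[0,-0.143,0.045],"delta_rot":[0,0,0]},{"gripper":-1,"linear":[0,-0.155,0.062],"delta_rot":[0,0,0]},{"gripper":-1,"linear":[0,-0.155,0.062],"delta_rot":[0,0,0]}])

```text
time_s: 16.95
ee_pos: [0.5067, 0.1138, 0.2529]
tool_rot: [0.75, 0.662, 0.002, -0.001]
wrist_force: [2.6, 7.2, -3.6]
gripper_width: 0.136
gripper_force: 9.9
```

Call:
move_arm(series=[{"gripper":-1,"linear":[0,-0.005,0.009],"delta_rot":[0,0,0]},{"gripper":-1,"linear":[0,-0.01,0.019],"delta_rot":[0,0,0]},{"gripper":-1,"linear":[0,-0.016,0.0386],"delta_rot":[0,0,0]},{"gripper":-1,"linear":[0,-0.0196,0.056],"delta_rot":[0,0,0]},{"gripper":-1,"linear":[0,-0.0205,0.066],"delta_rot":[0,0,0]},{"gripper":-1,"linear":[0,-0.0206,0.072],"delta_rot":[0,0,0]},{"gripper":-1,"linear":[0,-0.0206,0.074],"delta_rot":[0,0,0]},{"gripper":-1,"linear":[0,-0.0206,0.074],"delta_rot":[0,0,0]}])

```text
time_s: 17.75
ee_pos: [0.4882, 0.1146, 0.1812]
tool_rot: [0.751, 0.661, 0.001, 0.0]
wrist_force: [-0.4, 2.7, 5.1]
gripper_width: 0.136
gripper_force: 10.0
```

```bash
python3 - <<'E'
from h import *
import pickle
w=observe();print(w["time_s"],w["ee_pos"],w["tool_rot"],w["wrist_force"],w["wrist_torque"],w["gripper_width"])
s=capture("side");W=capture("wrist")
o=np.zeros((600,800,3),np.uint8)
o[:400,:480]=W["frame"][:,80:560]
o[:600,480:]=cv2.resize(s["frame"][120:270,300:380],None,fx=4,fy=4,interpolation=cv2.INTER_CUBIC)
cv2.imwrite("pics/w5.png",o)
E
```

```text
17.75 [0.4882324  0.1146364  0.18116408] [7.50617958e-01 6.60735352e-01 1.15357913e-03 3.80522440e-04] [-0.39579236  2.65572014  5.14020309] [ 0.57171585  0.0752628  -0.0833086 ] 0.1362706360177362
```

View pics/w5.png

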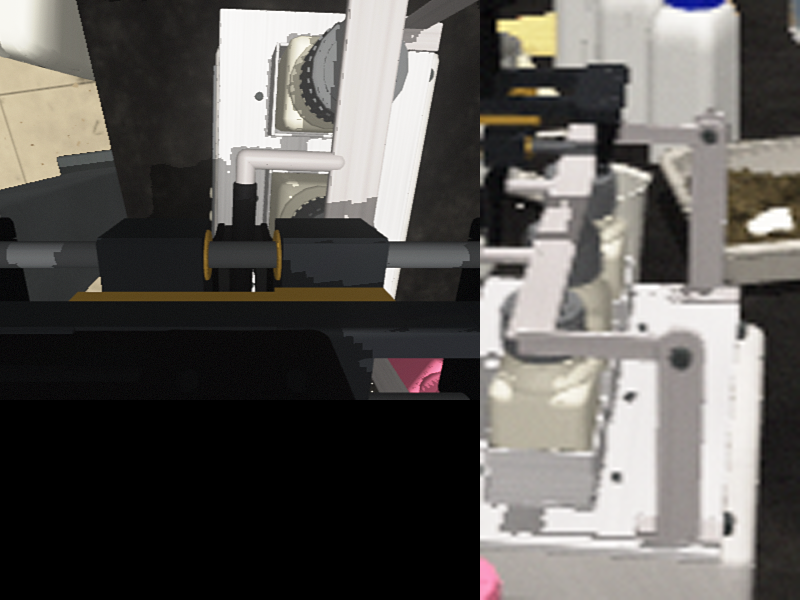

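The bar lies across the caps and looks level: the grip is held at (245,200) in the crop and the arm in the side view runs nearly parallel to the platform. I'll press 4 mm further to make sure it's on its stop.

Call:
move_arm(series=[{"gripper":-1,"linear":[0,0,0.002],"delta_rot":[0,0,0]},{"gripper":-1,"linear":[0,0,0.004],"delta_rot":[0,0,0]},{"gripper":-1,"linear":[0,0,0.004],"delta_rot":[0,0,0]}])

```text
time_s: 18.15
ee_pos: [0.4882, 0.1142, 0.1773]
tool_rot: [0.751, 0.661, 0.001, 0.001]
wrist_force: [-0.3, 1.5, 7.2]
gripper_width: 0.129
gripper_force: 9.5
```

Force is 7 N and the pads slip slightly, so it's at the stop. I'll open narrowly to clear the caps, lift, then confirm with shut fingers from above.

Call:
move_arm(series=[{"gripper":-0.54,"linear":[0,0,0],"delta_rot":[0,0,0]},{"gripper":-0.54,"linear":[0,0,0],"delta_rot":[0,0,0]},{"gripper":-0.54,"linear":[0,0,0],"delta_rot":[0,0,0]},{"gripper":-0.54,"linear":[0,0,-0.02],"delta_rot":[0,0,0]},{"gripper":-0.54,"linear":[0,0,-0.045],"delta_rot":[0,0,0]},{"gripper":-0.54,"linear":[0,0,-0.06],"delta_rot":[0,0,0]},{"gripper":-1,"linear":[0,0,-0.06],"delta_rot":[0,0,0]},{"gripper":-1,"linear":[0,0,-0.06],"delta_rot":[0,0,0]},{"gripper":-1,"linear":[0,0,-0.06],"delta_rot":[0,0,0]},{"gripper":-1,"linear":[0,0,-0.06],"delta_rot":[0,0,0]},{"gripper":-1,"linear":[0,0,-0.045],"delta_rot":[0,0,0]},{"gripper":-1,"linear":[0,0,-0.036],"delta_rot":[0,0,0]},{"gripper":-1,"linear":[0,0,-0.033],"delta_rot":[0,0,0]},{"gripper":-1,"linear":[0,0,-0.031],"delta_rot":[0,0,0]},{"gripper":-1,"linear":[0,0,-0.031],"delta_rot":[0,0,0]}])

```text
time_s: 19.65
ee_pos: [0.4872, 0.113, 0.2082]
tool_rot: [0.751, 0.66, -0.002, 0.0]
wrist_force: [-5.9, -2.0, 15.5]
gripper_width: 0.004
gripper_force: 7.2
```

Contact is at z = 0.208 with 15 N, which puts the grip centre at 0.202, exactly level. I'll retreat and check.

Call:
move_arm(series=[{"gripper":-1,"linear":[0,0,-0.04],"delta_rot":[0,0,0]},{"gripper":-1,"linear":[0,0,-0.08],"delta_rot":[0,0,0]},{"gripper":-1,"linear":[0,0,-0.12],"delta_rot":[0,0,0]},{"gripper":-1,"linear":[-0.05,0,-0.16],"delta_rot":[0,0,0]},{"gripper":-1,"linear":[-0.1,0,-0.16],"delta_rot":[0,0,0]},{"gripper":-1,"linear":[-0.15,0,-0.16],"delta_rot":[0,0,0]},{"gripper":-1,"linear":[-0.15,0,-0.16],"delta_rot":[0,0,0]}])

```text
time_s: 20.35
ee_pos: [0.4682, -0.0419, 0.3668]
tool_rot: [0.754, 0.657, -0.001, 0.001]
wrist_force: [0.1, 0.3, 0.7]
gripper_width: 0.009
gripper_force: 0.0
```

```bash
python3 - <<'E'
from h import *
s=capture("side");t=capture("top");W=capture("wrist")
o=np.zeros((600,800,3),np.uint8)
o[:400,:480]=W["frame"][:,80:560]
o[400:,:480]=cv2.resize(t["frame"][150:250,200:440],(480,200))
o[:600,480:]=cv2.resize(s["frame"][120:270,300:380],None,fx=4,fy=4,interpolation=cv2.INTER_CUBIC)
cv2.imwrite("pics/w6.png",o)
E
```

```text
(no output)
```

View pics/w6.png

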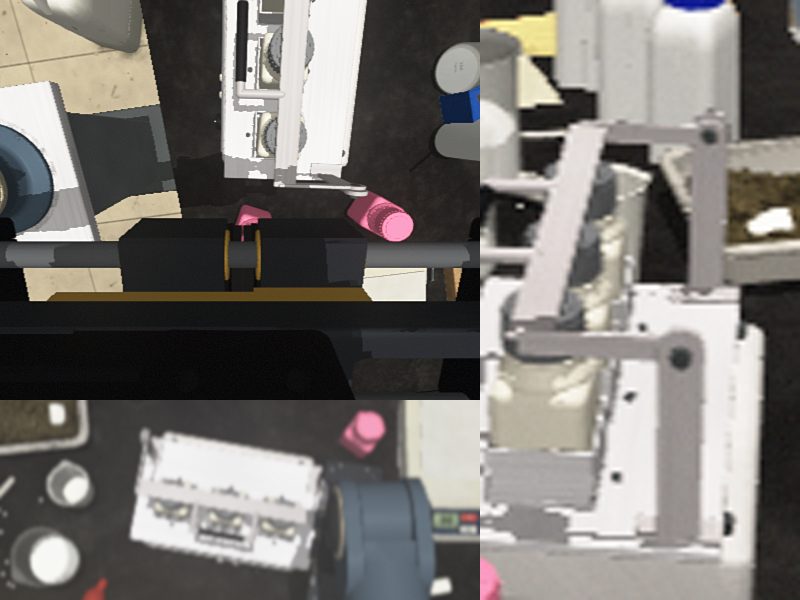

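The bar lies level over all three caps (side crop: arm from (680,355) to (520,340)). The bottles are upright in their pockets, the beaker, cup and timer look undisturbed, and the arm is clear.

```bash
python3 -c "
from station import hand_in
print(hand_in())"
```

```text
the job is handed in; nothing more can be done
None
```

I screwed the loose cap home, swung the hold-down bar level across all three caps, and handed the job in at about 20 s of the 54 s; the hand-in call gave no verdict.

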